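# Inspect connector shells on a tilting camera cradle

## Task

Stand every aluminium connector shell from the incoming mat in the pockets of the inspection cradle's level tray, swing the wire keeper bail over until it rests in its catches, tilt the tray by its side handle to the 40 degree mark, hold it there for two seconds for the camera, and bring it back fully level. Then swing the bail well back open and stand all the shells in the grey finished-parts box, leaving the tray level and empty and everything let go. Never tilt the tray unless the bail is closed, and leave the other things on the bench where they are.

Things in the scene. Friction and masses are not known exactly. Their poses are not given: they have to be found in the camera images.
- cradle: fixed inspection cradle: grey base plate 150 (x) x 215 (y) x 10 mm carrying the tilting tray; 290 mm beyond it in +x a camera on a post, 230 mm high. Origin: underside, mid-mechanism; x away from the robot at yaw 0. On its +y side a thin arc scale, to 135 mm high, ticks every 10 degrees, the 40 degree tick long and white; a white pointer on the tray
- tray (a joint): angle of the tilting tray, rad: 0 level (resting), grows as its near (handle) edge is lifted, to a stop at 1.05. 40 degrees is 0.698. Stiff hinge along the cradle's y axis at the tray's far edge; the tray stays at the angle where it is left
- tray_hinge (a point): on the tray's hinge axis, in the tray's middle, at pocket floor height (45 mm above the bench). Axes of the tray: y along the hinge, x from the handle edge to the hinge edge, z out of the tray
- tray_mid (a point): centre of the middle pocket's floor, 36 mm from the hinge; axes of the tray, tilting with it. Tray: black, outside 68 (x) x 160 (y) mm, floor 45 mm above the bench when level, walls and two dividers 12 mm high. Two catch posts 38 mm high with forked tops stand at its near corners (x -48 mm, y +-78 mm from here), two hinge posts 49 mm high at its far corners
- pocket0 (a point): centre of the floor of the pocket nearest the handle (-y side); pockets are 56 (x) x 48 (y) mm inside, 52 mm apart
- pocket1 (a point): centre of the floor of the middle pocket
- pocket2 (a point): centre of the floor of the third pocket (+y side)
- tray_handle (a point): grip point on the tray's handle: a level steel rod, 12 mm thick, lying along the tray's y axis, that sticks out 60 mm beyond the tray's -y side with a 17 mm black ball at its end; 100 mm before the hinge axis, 12 mm above pocket floor level. Can be pinched from above across the rod, which turns between the fingers as the tray tilts
- bail (a joint): angle of the keeper bail against the tray, rad: 0 closed (front rod resting in the two catches, 8 mm over the shells' tops), grows as it swings up and back to +x, stop at 2.4 (leaning back, open). It stays open by its weight beyond about 1.6 and falls shut below that
- bail_hinge (a point): on the bail's hinge axis (along the tray's y axis), in its middle: 12 mm beyond the tray's hinge and 44 mm above pocket floor level. Axes of the bail, turning with it; closed they match the tray's
- bail_tab (a point): grip point on the bail's black finger tab, 118 mm from the bail's hinge along the bail's -x. Bail: 7 mm steel wire frame, 168 mm wide, 84 mm long, a cross rod 48 mm from the hinge passing over the shells; the tab (14 mm wide along y, 7 mm thick) sticks out from mid front rod to 132 mm from the hinge. Can be pinched from above across its 14 mm
- mat: fixed black incoming mat, 200 x 200 x 3 mm, flat on the bench, left or right of the cradle; origin: centre of its underside. The shells start on it
- outbox: fixed grey open finished-parts box, 200 (x) x 160 (y) mm, 20 mm high, walls 4 mm, floor 5 mm thick, on the other side of the cradle; origin: centre of its underside
- reel: small grey reel of solder standing on the mat among the shells, flanges 42 mm across, 30 mm high; leave alone; origin: centre of its underside
- flux: flux bottle, 40 mm across, 85 mm high; leave alone; origin: centre of its underside
- alcohol: white jar, 64 mm across, 120 mm high; leave alone; origin: centre of its underside
- cleaner: tip cleaner pot, 68 mm across, 44 mm high; leave alone; origin: centre of its underside
- driver: screwdriver 150 mm long, lying on the bench; leave alone; origin: at its middle, lengthwise along x
- brush: brush 160 mm long, lying on the bench; leave alone; origin: at its middle, lengthwise along x
- shell0: round aluminium connector shell, may be absent: flange 36 mm across and 7 mm high at the bottom, above it a body 26 mm across to 31 mm, a 23 mm nose to 36 mm; origin: centre of its underside, z up when it stands
- shell1: round aluminium connector shell, may be absent: flange 36 mm across and 7 mm high at the bottom, above it a body 26 mm across to 31 mm, a 23 mm nose to 36 mm; origin: centre of its underside, z up when it stands
- shell2: round aluminium connector shell, may be absent: flange 36 mm across and 7 mm high at the bottom, above it a body 26 mm across to 31 mm, a 23 mm nose to 36 mm; origin: centre of its underside, z up when it stands

How it is judged (in metres and radians):
On the way, in this order (a step that is already met when the one before it is completed fails the run):
1. every shell stands in a pocket of the level tray (x of shell0 in the frame of tray_mid between -0.026 and 0.026 m and y of shell0 in the frame of tray_mid between -0.074 and 0.074 m and z of shell0 in the frame of tray_mid between -0.01 and 0.008 m and angle between the z axis of each of shell0, shell1, shell2 and the z axis of tray_mid, either way round below 0.2 rad and x of shell1 in the frame of tray_mid between -0.026 and 0.026 m and y of shell1 in the frame of tray_mid between -0.074 and 0.074 m and z of shell1 in the frame of tray_mid between -0.01 and 0.008 m and x of shell2 in the frame of tray_mid between -0.026 and 0.026 m and y of shell2 in the frame of tray_mid between -0.074 and 0.074 m and z of shell2 in the frame of tray_mid between -0.01 and 0.008 m and value of joint tray below 0.05 rad and value of joint bail above 0.3 rad), for 0.2 s.
2. the bail is down in its catches over the shells, tray level (x of shell0 in the frame of tray_mid between -0.026 and 0.026 m and y of shell0 in the frame of tray_mid between -0.074 and 0.074 m and z of shell0 in the frame of tray_mid between -0.01 and 0.008 m and angle between the z axis of each of shell0, shell1, shell2 and the z axis of tray_mid, either way round below 0.2 rad and x of shell1 in the frame of tray_mid between -0.026 and 0.026 m and y of shell1 in the frame of tray_mid between -0.074 and 0.074 m and z of shell1 in the frame of tray_mid between -0.01 and 0.008 m and x of shell2 in the frame of tray_mid between -0.026 and 0.026 m and y of shell2 in the frame of tray_mid between -0.074 and 0.074 m and z of shell2 in the frame of tray_mid between -0.01 and 0.008 m and value of joint tray below 0.05 rad and value of joint bail below 0.07 rad), for 0.3 s.
3. the tray is held at 40 degrees (within 5), bail closed, shells in it, for 1.5 s (x of shell0 in the frame of tray_mid between -0.026 and 0.026 m and y of shell0 in the frame of tray_mid between -0.074 and 0.074 m and z of shell0 in the frame of tray_mid between -0.01 and 0.008 m and angle between the z axis of each of shell0, shell1, shell2 and the z axis of tray_mid, either way round below 0.2 rad and x of shell1 in the frame of tray_mid between -0.026 and 0.026 m and y of shell1 in the frame of tray_mid between -0.074 and 0.074 m and z of shell1 in the frame of tray_mid between -0.01 and 0.008 m and x of shell2 in the frame of tray_mid between -0.026 and 0.026 m and y of shell2 in the frame of tray_mid between -0.074 and 0.074 m and z of shell2 in the frame of tray_mid between -0.01 and 0.008 m and value of joint bail below 0.07 rad and value of joint tray between 0.611 and 0.785 rad), for 1.5 s.
4. the tray is level again, bail still closed, shells in it (all of step 2), for 0.2 s.
At the end, for the whole second after the job is handed in: every shell stands upright (within 7 degrees) and still on the floor of the grey box; the tray is level (within 0.05 rad) and the bail open beyond 1.7 rad (x of shell0 in the frame of outbox between -0.094 and 0.094 m and y of shell0 in the frame of outbox between -0.074 and 0.074 m and z of shell0 in the frame of outbox between -0.004 and 0.01 m and angle between each of shell0, shell1, shell2's own z axis and vertical below 0.12 rad and linear speed of each of shell0, shell1, shell2 below 0.02 m/s and x of shell1 in the frame of outbox between -0.094 and 0.094 m and y of shell1 in the frame of outbox between -0.074 and 0.074 m and z of shell1 in the frame of outbox between -0.004 and 0.01 m and x of shell2 in the frame of outbox between -0.094 and 0.094 m and y of shell2 in the frame of outbox between -0.074 and 0.074 m and z of shell2 in the frame of outbox between -0.004 and 0.01 m and value of joint tray below 0.05 rad and value of joint bail above 1.7 rad); the robot touches nothing.
It fails at once if tray tilted (over 0.15 rad) while the bail is not closed (over 0.2 rad) (value of joint tray above 0.15 rad and value of joint bail above 0.2 rad).
It fails at once if one of the other things on the bench moved more than 40 mm (distance of any of reel, flux, alcohol, cleaner, driver, brush from where it was at the start of the episode above 0.04 m).
Of shell0, shell1, shell2 only 2 to 3 are there at a start; the rules pass over those that are not, and their reading is None.
At some moment in a run one of shell0, shell1, shell2 may be knocked a few centimetres aside while the robot is not near it.
It also fails if it takes over 210 s, if anything falls off the work surface, if the arm or the gripper's body presses on something with over 40 N, if the wrist force passes 120 N, or if a joint passes its speed limit or range.

## Robot

A 6-joint arm with a two-finger parallel gripper is mounted at the origin on the work surface. World frame = base frame: x ahead of the robot, y to its left, z up, the work surface at z = 0. Lengths are in m, angles in degrees, forces in N, time in s.
With the tool pointing down it reaches from about 0.375 to 0.9 m from the base axis. Payload 3.1 kg.
Tool frame: the origin (TCP) lies between the finger pads; the fingertips stand 8 mm ahead of it and the grasp point (between the pads) lies 11 mm behind it; z points along the fingers, y is the direction in which the jaws open and shut (so a half turn about z gives the same grasp; the last joint's range is limited). The gripper opens to 85 mm and grips with 20 to 120 N. Pads are 22 mm wide; open, the fingers measure 114 mm over their backs; the gripper's body (76 mm by 85 mm) begins 54 mm behind the grasp point. The pads swing forward as they close: fully open they stand 13 mm farther back than shut.
Start: joints at [65.346, 30.224, 82.088, -0, 67.689, -10.227], TCP at [0.156, 0.605, 0.239] pointing down, gripper open.
Joint ranges: [-176.69, 176.69], [-43.24, 126.21], [12.49, 139.97], [-82, 262], [0, 151.66], [-163.58, 163.58]. Speed limits (degrees/s): [159.86, 159.86, 180, 180, 180, 180].

## Interface

Orientations are given as [roll, pitch, yaw] about the fixed x, y, z axes, in that order (R = Rz(yaw) Ry(pitch) Rx(roll)).
In Python, from station import env, cams gives the robot as it stands. Calls block until the motion is done:
- env.reach(position, orientation): joint-space move of the TCP to a pose.
- env.servo_line(position, vel=0.15, frame=None, force_limit=None): straight line of the TCP; frame=None keeps the orientation; vel is the mean speed in m/s. With force_limit (N) it stops when the force on the tool has changed by that much, and returns True; else False.
- env.move_joints(angles): joint-space move.
- env.gripper_to(opening, squeeze=None): finger opening in m; squeeze is the grip in N (None keeps the last); returns when the fingers have stopped.
- env.sleep(seconds).
- env.ik(position, orientation): joint angles nearest the present ones, or None.
- env.get_state(): the state.
- cams.get_image(name): name is "side" or "top" or "wrist"; returns the picture (420x560x3 uint8, red, green, blue); there is no depth.
- cams.get_calibration(name): a dict with "vfov" (degrees; the focal length in pixels is half the picture's height over the tangent of half this angle, whatever the lens; pixels are square), "cx", "cy" (the principal point, pixels), "k1" (the pictures are not rectified: a ray, as slopes to the right and down, at radius r is drawn at 1 + k1 r^2 times it, then the intrinsics apply), "view" (4x4, takes a point from world to camera coordinates). Camera axes: x right, y down, z forward; pixel columns grow to the right and rows downward; lengths in m; the calibration is good to about 2 mm. A picture is of the moment at which its call begins: read the wrist's pose just before it. get_calibration takes no time and is no camera call; for the wrist camera it gives the pose at the moment of the call.
A pose or a line that the arm cannot do raises env.PlanningError and nothing moves.
- env.close_job(): hands the job in, once; it reports no verdict.
The state is a dict: "clock": time; "q": joint angles; "joint_vel": joint speeds; "joint_torque": joint torques, N m; "tcp_pos": TCP position; "orientation": TCP orientation; "wrist_force": force on the tool from outside, world axes, zero at the start; "ft_torque": the same for the moment, N m; "width": finger opening in m.
Only numpy, scipy, OpenCV 4.12 (cv2) and the standard library are available. Lean on these libraries where they do the work, as an engineer would, in place of code of your own. Each camera call takes 0.05 s, during which the arm holds its last target.

## Working session

There is one attempt and no reset: what is moved stays moved. The work goes in short steps, each a Python script; the robot and the scene stay as the last script left them, time stands still between calls to the robot, and variables do not carry over. Pictures are saved under pics/ and viewed, and the job is handed in when it is done.

```bash
mkdir -p pics; ls
python3 - <<'E'
from station import env,cams
import cv2
for n in ("side","top","wrist"):
    c=cams.get_calibration(n); print(n,{k:(v if k!='view' else [[round(float(x),4) for x in r] for r in v]) for k,v in c.items()})
    cv2.imwrite(f"pics/a_{n}.png",cams.get_image(n)[:,:,::-1])
print(env.get_state())
E
```

```text
pics
side {'vfov': 48.37823379071435, 'cx': 282.5485102091713, 'cy': 212.65658142351566, 'k1': -0.028264714299670583, 'view': [[0.738, -0.6748, 0.0029, -0.4068], [-0.4921, -0.5411, -0.6819, 0.3162], [0.4617, 0.5018, -0.7314, 1.1528], [0.0, 0.0, 0.0, 1.0]]}
top {'vfov': 48.381711998448694, 'cx': 275.0812181497344, 'cy': 211.7689666907877, 'k1': -0.040575309824747045, 'view': [[-0.0232, -0.9994, 0.025, -0.0132], [-0.9938, 0.0203, -0.1089, 0.5854], [0.1083, -0.0274, -0.9937, 1.099], [0.0, 0.0, 0.0, 1.0]]}
wrist {'vfov': 67.3843862508867, 'cx': 275.11708249101383, 'cy': 206.09811360777954, 'k1': -0.05448566465593282, 'view': [[0.2499, 0.9683, -0.0027, -0.6235], [0.9243, -0.2377, 0.2985, -0.0389], [0.2884, -0.0771, -0.9544, 0.3812], [0.0, 0.0, 0.0, 1.0]]}
{'clock': 0.15, 'q': array([ 6.53467514e+01,  3.02670753e+01,  8.21399632e+01, -2.87527596e-04,
        6.76875019e+01, -1.02262667e+01]), 'joint_vel': array([ 0.07457807, -0.13130894, -0.22609243,  0.05794525, -0.03543778,
        0.00457443]), 'joint_torque': array([ 1.38839252e-03, -4.42742050e+01, -1.78275883e+01, -2.08658162e-04,
        5.49849137e-03,  2.96402156e-06]), 'tcp_pos': array([0.1554541 , 0.60481285, 0.23855226]), 'orientation': array([-1.79906914e+02, -1.65227039e-02,  1.65573114e+02]), 'wrist_force': array([ 0.35187609, -0.26166785,  0.33122865]), 'ft_torque': array([-0.03599583, -0.01860915, -0.00932215]), 'width': 0.08560002249816748}
```

View pics/a_top.png

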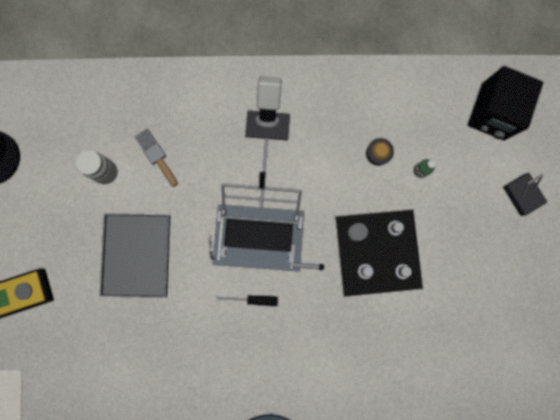

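View pics/a_side.png

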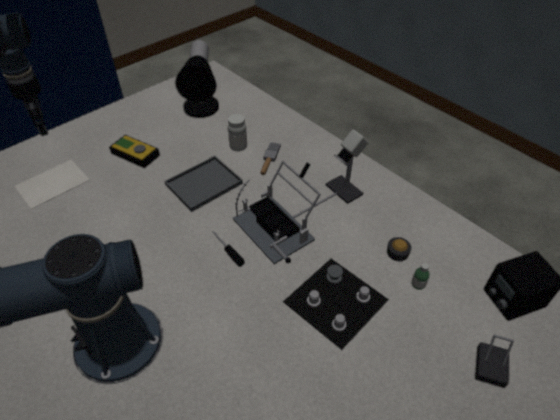

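View pics/a_wrist.png

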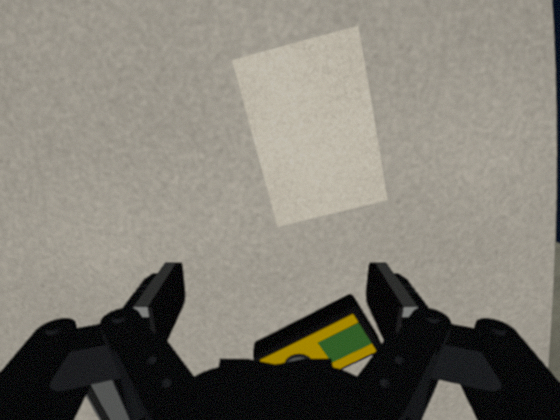

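Top view: mat on the right with three shells (396,228), (366,271) and (403,271), and the reel at (358,232). The cradle is at about (258,240) with its bail open, the handle ball at (321,267), and the box on the left at (136,255).

```bash
cat > h.py <<'E'
from station import env,cams
import numpy as np, cv2
def K(c):
    f=210/np.tan(np.radians(c['vfov'])/2); return f
def proj(c,P):
    P=np.atleast_2d(P); V=np.array(c['view']); q=P@V[:3,:3].T+V[:3,3]
    s=q[:,:2]/q[:,2:]; r2=(s**2).sum(1,keepdims=True); s=s*(1+c['k1']*r2)
    return s*K(c)+[c['cx'],c['cy']]
def unproj(c,uv,z):
    uv=np.atleast_2d(np.asarray(uv,float)); d=(uv-[c['cx'],c['cy']])/K(c); s=d.copy()
    for _ in range(20): s=d/(1+c['k1']*(s**2).sum(1,keepdims=True))
    V=np.array(c['view']); R=V[:3,:3]; o=-R.T@V[:3,3]
    r=np.c_[s,np.ones(len(s))]@R
    t=(z-o[2])/r[:,2]; return o+r*np.reshape(t,(-1,1))
def snap(n,name,scale=1):
    c=cams.get_calibration(n); im=cams.get_image(n)[:,:,::-1].copy()
    np.save(f"pics/{name}.npy",c,allow_pickle=True); cv2.imwrite(f"pics/{name}.png",im); return c,im
def load(name): return np.load(f"pics/{name}.npy",allow_pickle=True).item()
def st(): 
    s=env.get_state(); print("t",round(s['clock'],2),"tcp",s['tcp_pos'].round(4),"rpy",s['orientation'].round(1),"F",s['wrist_force'].round(1),"w",round(s['width'],4),"q",s['q'].round(0)); return s
E
python3 - <<'E'
from h import *
c=cams.get_calibration("top")
for n,uv,z in [("mat",[(337,216),(414,210),(422,289),(344,295)],.003),("shells",[(396,226),(366,270),(403,270)],.02),("box",[(105,214),(170,214),(167,296),(101,296)],.02),("ball",[(321,267)],.057),("drv",[(219,298),(277,300)],.01),("plate",[(222,206),(304,206),(302,270),(213,268)],.01)]:
    print(n,unproj(c,uv,z).round(3).tolist())
print(cams.get_calibration("wrist")['view'])
E
```

```text
mat [[0.574, -0.181, 0.003], [0.586, -0.376, 0.003], [0.389, -0.385, 0.003], [0.38, -0.191, 0.003]]
shells [[0.545, -0.323, 0.02], [0.44, -0.244, 0.02], [0.437, -0.335, 0.02]]
box [[0.589, 0.388, 0.02], [0.586, 0.23, 0.02], [0.389, 0.237, 0.02], [0.392, 0.395, 0.02]]
ball [[0.45, -0.13, 0.057]]
drv [[0.381, 0.114, 0.01], [0.373, -0.026, 0.01]]
plate [[0.604, 0.104, 0.01], [0.6, -0.098, 0.01], [0.443, -0.089, 0.01], [0.453, 0.128, 0.01]]
[[ 0.24988277  0.96827308 -0.00241739 -0.62363716]
 [ 0.92430904 -0.23779169  0.2985095  -0.03887553]
 [ 0.28846388 -0.0768268  -0.9544036   0.3811309 ]
 [ 0.          0.          0.          1.        ]]
```

Run:
```python
from h import *
env.reach([0.44,-0.25,0.33],[180,0,0]); st()
c,im=snap("wrist","b1"); V=np.array(c['view']); print("cam",(-V[:3,:3].T@V[:3,3]).round(3))
env.reach([0.44,0.0,0.38],[180,0,0]); st()
c,im=snap("wrist","b2"); V=np.array(c['view']); print("cam",(-V[:3,:3].T@V[:3,3]).round(3))
```

```text
t 3.32 tcp [ 0.4403 -0.2494  0.3299] rpy [-1.8e+02  0.0e+00  1.0e-01] F [-0.   0.3  0.3] w 0.0855 q [-42.  15.  92.   0.  73.  48.]
cam [ 0.517 -0.249  0.465]
t 4.37 tcp [ 0.4403 -0.0006  0.3799] rpy [180.  -0.  -0.] F [-0.2  0.4 -0.2] w 0.0856 q [-15.   6.  95.  -0.  78.  75.]
cam [ 0.517 -0.001  0.515]
```

View pics/b1.png

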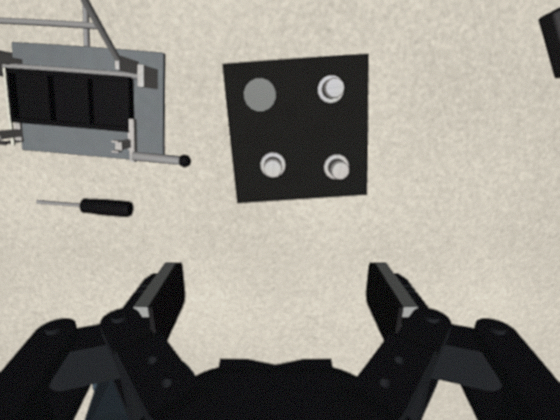

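View pics/b2.png

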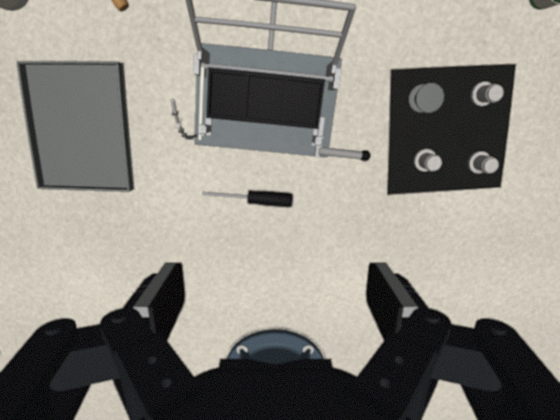

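b1 shows the shells at about (331,89), (273,165) and (337,167) and the reel at (259,95). b2 shows the cradle slightly yawed, the box at left and the handle ball at (366,155). Next I'll zoom in for measurements.

Run:
```python
from h import *
im=cv2.imread("pics/b1.png"); cv2.imwrite("pics/b1z.png",cv2.resize(im[50:210,220:380],None,fx=3.75,fy=3.75,interpolation=cv2.INTER_CUBIC))
im=cv2.imread("pics/b2.png"); cv2.imwrite("pics/b2z.png",cv2.resize(im[0:200,165:395],None,fx=3,fy=3,interpolation=cv2.INTER_CUBIC))
```

```text
(no output)
```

View pics/b1z.png

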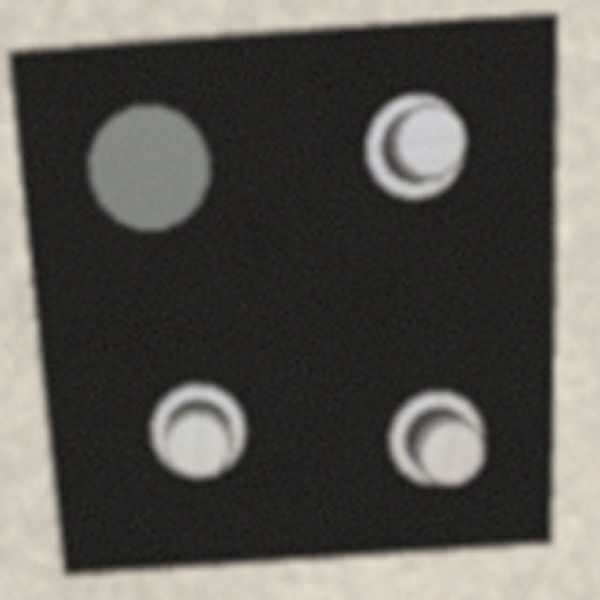

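View pics/b2z.png

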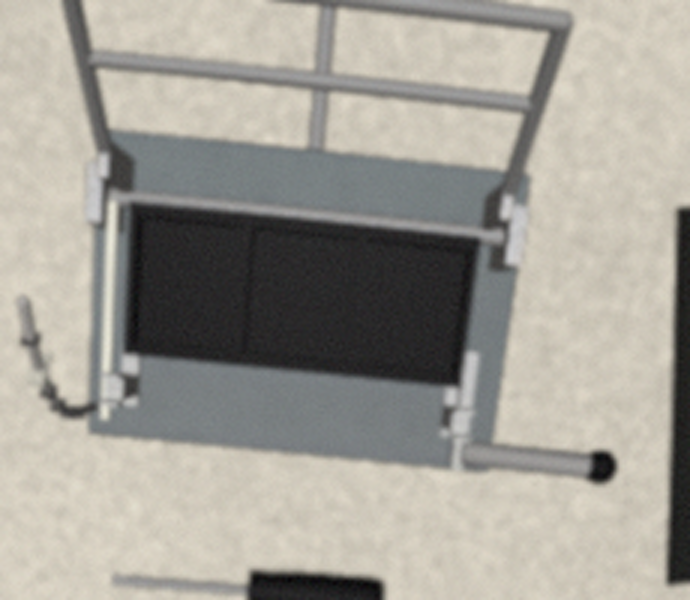

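Run:
```python
from h import *
from scipy.optimize import least_squares
c=load("b1")
def z2(p): return np.array(p)/3.75+[220,50]-0.37
# nose top circle centers (zoom px)
tops=z2([(432,141),(195,442),(452,451)]); fl=z2([(416,147),(199,430),(437,438)])
print("nose",unproj(c,tops,.039).round(4).tolist()); print("flange",unproj(c,fl,.010).round(4).tolist())
print("reel",unproj(c,z2([(150,168)]),.033).round(4).tolist())
print("mat",unproj(c,z2([(12,52),(556,15),(550,540),(66,572)]),.003).round(4).tolist())
c=load("b2")
def z3(p): return np.array(p)/3+[165,0]-0.33
obs=z3([(132,205),(478,238),(462,385),(127,353)]); print(unproj(c,obs,.057).round(4).tolist())
L=np.array([(34,80),(34,-80),(-34,-80),(-34,80)])/1e3
ball=z3([(601,466)])
def pts(p,L,z):
    C,S=np.cos(p[2]),np.sin(p[2]); return np.c_[L@np.array([[C,S],[-S,C]])+p[:2],np.full(len(L),z)]
f=lambda p:(proj(c,pts(p,L,.057))-obs).ravel()
r=least_squares(f,[.53,0,0]); print(r.x,np.degrees(r.x[2]),r.fun.round(1))
print("ball",unproj(c,ball,.057), pts(r.x,np.array([[-.064,-.140]]),.057))
print("plate",unproj(c,z3([(110,130),(528,178),(494,468),(92,432)]),.01).round(4).tolist())
b=unproj(c,[(20,63),(122,63),(132,190),(38,187)],.02); print("box",b.round(3).tolist(),b.mean(0))
```

```text
nose [[0.5429, -0.3261, 0.039], [0.4388, -0.245, 0.039], [0.4357, -0.339, 0.039]]
flange [[0.5426, -0.3256, 0.01], [0.4382, -0.2462, 0.01], [0.4353, -0.339, 0.01]]
reel [[0.5341, -0.2295, 0.033]]
mat [[0.5758, -0.1785, 0.003], [0.5891, -0.3756, 0.003], [0.3923, -0.3889, 0.003], [0.3786, -0.1917, 0.003]]
[[0.5699, 0.0887, 0.057], [0.5555, -0.0682, 0.057], [0.4898, -0.0632, 0.057], [0.5048, 0.0946, 0.057]]
[ 0.52989373  0.01298969 -0.09187759] -5.264198308393479 [-0.7 -0.9  1.2 -0.7  0.2  0.8 -0.7  1.1]
ball [[ 0.4515996 -0.1324742  0.057    ]] [[ 0.45331889 -0.12054792  0.057     ]]
plate [[0.6101, 0.1069, 0.01], [0.5878, -0.0989, 0.01], [0.4437, -0.0884, 0.01], [0.4632, 0.1255, 0.01]]
box [[0.589, 0.384, 0.02], [0.583, 0.224, 0.02], [0.39, 0.233, 0.02], [0.396, 0.394, 0.02]] [0.48964429 0.30885915 0.02      ]
```

Run:
```python
from h import *
env.reach([0.43,-0.02,0.26],[180,0,-5.4]); st()
c,im=snap("wrist","b3"); print(im.shape)
cv2.imwrite("pics/b3z.png",cv2.resize(im[0:270,100:460],None,fx=2.2,fy=2.2,interpolation=cv2.INTER_CUBIC))
```

```text
t 4.97 tcp [ 0.4309 -0.0211  0.2602] rpy [180.   -0.   -5.5] F [1.1 0.1 0.9] w 0.0856 q [-18.  13. 107.   0.  59.  78.]
(420, 560, 3)
```

View pics/b3z.png

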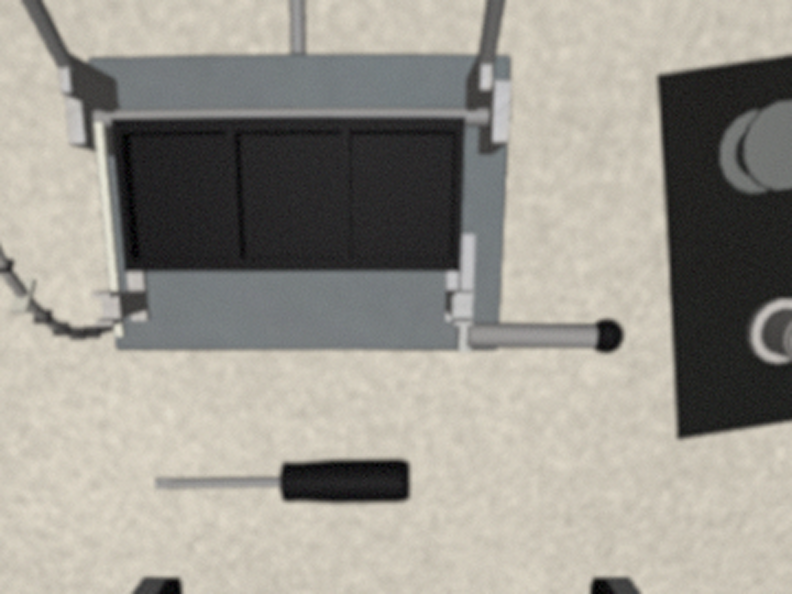

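The closer view shows the tray rim corners at (113,121), (463,121), (460,269) and (130,270), the dividers at x≈238 and 349, and the handle ball at (607,334).

Run:
```python
from h import *
from scipy.optimize import least_squares
c=load("b3")
z=lambda p:np.array(p)/2.2+[100,0]-0.27
obs=z([(112,121),(464,121),(461,269),(129,270)])
L=np.array([(34,80),(34,-80),(-34,-80),(-34,80)])/1e3
def pts(p,L,z):
    L=np.atleast_2d(L);C,S=np.cos(p[2]),np.sin(p[2]); return np.c_[L@np.array([[C,S],[-S,C]])+p[:2],np.full(len(L),z)]
f=lambda p:(proj(c,pts(p,L,.057))-obs).ravel()
r=least_squares(f,[.53,0,0]); print(r.x,np.degrees(r.x[2]),r.fun.round(1))
print("div", unproj(c,z([(237,190),(349,190)]),.057), pts(r.x,[(0,.026),(0,-.026)],.057))
print("ball",unproj(c,z([(607,334)]),.057), pts(r.x,[(-.064,-.1485)],.057))
print("rod",unproj(c,z([(480,335)]),.057),unproj(c,z([(585,335)]),.057))
```

```text
[ 0.53011405  0.013225   -0.09830983] -5.632738332139496 [ 0.1 -0.6  0.9 -1.6  0.2  1.3 -1.3  1.2]
div [[ 0.53547612  0.03747747  0.057     ]
 [ 0.53020543 -0.01399017  0.057     ]] [[ 0.53266599  0.03909946  0.057     ]
 [ 0.52756211 -0.01264946  0.057     ]]
ball [[ 0.45247924 -0.13213707  0.057     ]] [[ 0.45184757 -0.12827627  0.057     ]]
rod [[ 0.45774365 -0.07007298  0.057     ]] [[ 0.45297681 -0.12131513  0.057     ]]
```

```bash
cat >> h.py <<'E'
T=np.array([0.530,0.012]); YAW=-5.5; OR=[180,0,YAW]
def loc(x,y):
    a=np.radians(YAW); return T+[x*np.cos(a)-y*np.sin(a), x*np.sin(a)+y*np.cos(a)]
TIP=14.5e-3+8e-3  # TCP height above shell base
def pick(xy,base,ori=OR,hi=.16,open_=.06):
    env.gripper_to(open_); env.reach([xy[0],xy[1],hi],ori)
    hit=env.servo_line([xy[0],xy[1],base+TIP],vel=.12,force_limit=12); print("down hit",hit); st()
    env.gripper_to(0.0,squeeze=40); s=st()
    env.servo_line([xy[0],xy[1],hi],vel=.2); st()
def place(xy,base,ori=OR,hi=.16,open_=.042):
    env.reach([xy[0],xy[1],hi],ori)
    env.servo_line([xy[0],xy[1],base+TIP+.015],vel=.15)
    hit=env.servo_line([xy[0],xy[1],base+TIP-.001],vel=.03,force_limit=6); print("place hit",hit); s=st()
    env.gripper_to(open_); 
    env.servo_line([xy[0],xy[1],hi],vel=.2)
E
python3 - <<'E'
from h import *
pick([.4385,-.2455],.003)
snap("wrist","c1"); snap("side","c1s")
E
```

```text
down hit False
t 7.65 tcp [ 0.4389 -0.2457  0.0261] rpy [ 1.8e+02 -1.0e-01 -5.5e+00] F [ 0.5 -0.6  0.3] w 0.06 q [-42.  42. 108.   0.  30.  53.]
t 8.06 tcp [ 0.4387 -0.2457  0.0262] rpy [ 1.8e+02 -1.0e-01 -5.5e+00] F [-1.   0.6  5.4] w 0.0245 q [-42.  42. 108.   0.  30.  53.]
t 8.88 tcp [ 0.4379 -0.245   0.1593] rpy [-1.799e+02  1.000e-01 -5.500e+00] F [ 0.5  0.6 -0.9] w 0.0243 q [-42.  28. 104.  -0.  48.  53.]
```

View pics/c1.png

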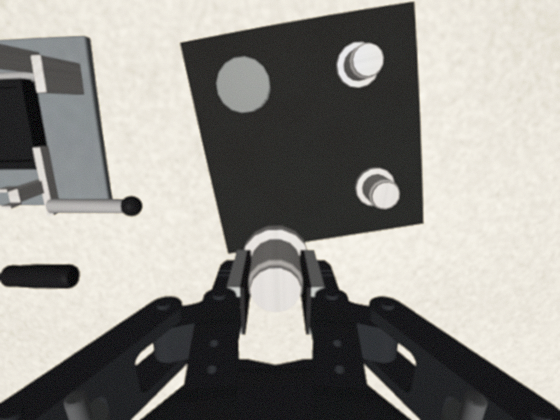

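The shell at (275,265) hangs upright between the pads, gripped on its body. Placing it in pocket2.

Run:
```python
from h import *
place(loc(0,.052),.045); st()
xy=loc(-.10,.0)
env.reach([xy[0],xy[1],.26],OR); snap("wrist","c2")
```

```text
place hit True
t 11.38 tcp [0.5354 0.0638 0.0682] rpy [-1.8e+02 -1.0e-01 -5.5e+00] F [-0.7  0.7  4.5] w 0.0244 q [ -5.  39. 102.   0.  39.  90.]
t 12.31 tcp [0.5341 0.0638 0.1595] rpy [ 1.8e+02  1.0e-01 -5.5e+00] F [0.2 0.8 0.1] w 0.0422 q [-5. 30. 99. -0. 51. 90.]
```

View pics/c2.png

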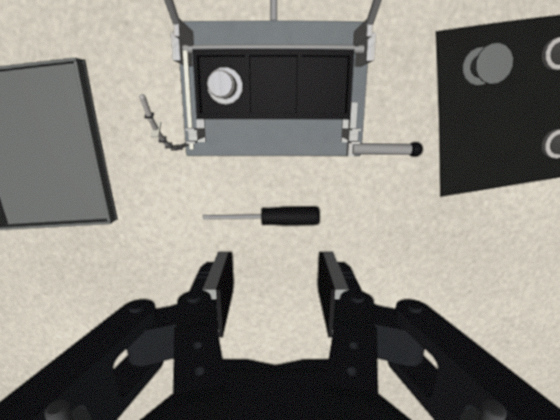

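The shell stands at (224,85), centred in the left (+y) pocket. On to the next one.

Run:
```python
from h import *
env.reach([0.40,-0.28,0.27],OR); snap("wrist","d0")
```

```text
(no output)
```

View pics/d0.png

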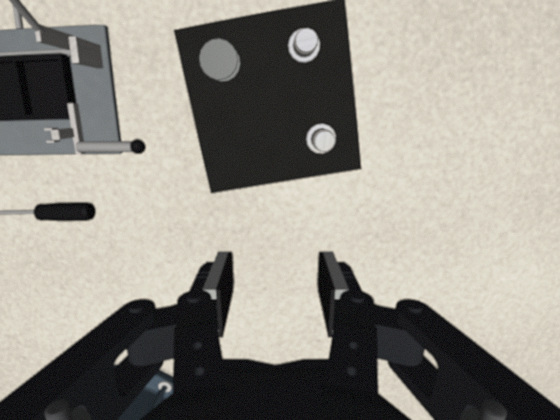

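Run:
```python
from h import *
c=load("d0"); print(unproj(c,[(305.5,41.5),(321.5,138.5)],.039).round(4))
pick([.4355,-.339],.003)
s=env.get_state()
if .022<s['width']<.028:
    place(loc(0,0),.045); st()
    env.reach([0.40,-0.28,0.27],OR); c,_=snap("wrist","d1")
```

```text
[[ 0.5412 -0.3247  0.039 ]
 [ 0.4379 -0.3357  0.039 ]]
down hit False
t 16.38 tcp [ 0.4359 -0.3394  0.0262] rpy [ 1.799e+02 -1.000e-01 -5.500e+00] F [ 0.1 -0.2  1.1] w 0.0602 q [-49.  44. 101.  -0.  35.  46.]
t 16.79 tcp [ 0.4358 -0.3393  0.0262] rpy [180.   -0.   -5.5] F [-0.7  0.2  5.7] w 0.0244 q [-50.  44. 101.  -0.  36.  46.]
t 17.62 tcp [ 0.4349 -0.3383  0.1591] rpy [-1.799e+02  1.000e-01 -5.500e+00] F [ 0.5 -0.5  0. ] w 0.0244 q [-50.  31.  97.  -0.  52.  46.]
place hit True
t 20.14 tcp [0.5301 0.012  0.0682] rpy [180.   -0.   -5.5] F [ 0.2 -0.   4.8] w 0.0244 q [-11.  38. 103.   0.  38.  85.]
t 21.07 tcp [0.5294 0.0121 0.1596] rpy [-1.8e+02  1.0e-01 -5.5e+00] F [ 0.8 -0.7 -0.5] w 0.042 q [-11.  29. 100.  -0.  50.  85.]
```

View pics/d1.png

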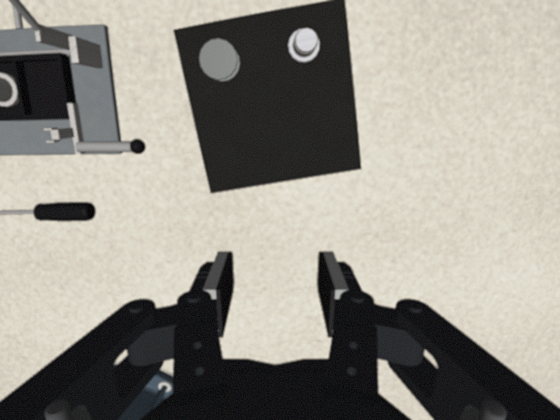

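The middle pocket is filled, and the last shell is still at (304,43).

Run:
```python
from h import *
pick([.5425,-.3255],.003)
s=env.get_state()
if .022<s['width']<.028:
    place(loc(0,-.052),.045); st()
    xy=loc(-.10,.0); env.reach([xy[0],xy[1],.26],OR); snap("wrist","d2")
    snap("side","d2s")
```

```text
down hit False
t 24.75 tcp [ 0.543  -0.326   0.0263] rpy [ 1.799e+02 -1.000e-01 -5.500e+00] F [ 1.1 -1.   0.2] w 0.0598 q [-41.  47.  89.   0.  44.  54.]
t 25.17 tcp [ 0.5429 -0.3258  0.0264] rpy [ 1.8e+02 -1.0e-01 -5.5e+00] F [-0.   0.3  5.1] w 0.024 q [-41.  47.  89.  -0.  44.  54.]
t 25.99 tcp [ 0.5417 -0.3248  0.1588] rpy [-1.799e+02  1.000e-01 -5.500e+00] F [-0.  -0.6 -0.5] w 0.0243 q [-41.  36.  85.   0.  59.  54.]
place hit True
t 28.27 tcp [ 0.5251 -0.0397  0.0683] rpy [180.   -0.   -5.5] F [-0.8  0.4  5. ] w 0.0241 q [-16.  38. 104.  -0.  38.  79.]
t 29.19 tcp [ 0.5245 -0.0396  0.1596] rpy [-1.8e+02  1.0e-01 -5.5e+00] F [-0.2 -0.2 -0.3] w 0.0423 q [-17.  29. 101.  -0.  50.  79.]
```

View pics/d2.png

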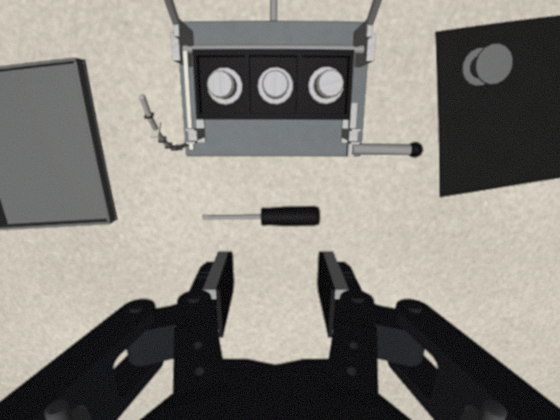

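View pics/d2s.png

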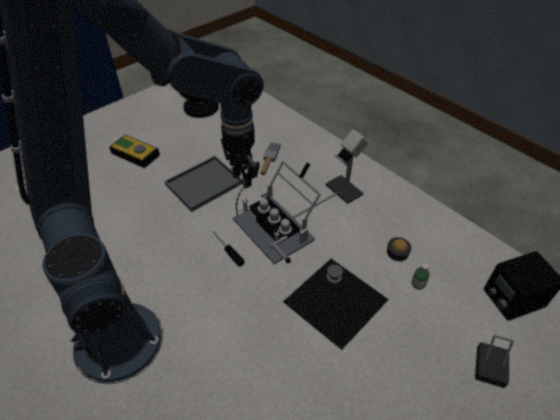

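All three shells stand in their pockets at (224,86), (275,86) and (327,84). Next I'll measure the bail's angle from the earlier images.

```bash
cat >> h.py <<'E'
def bailpt(r,y,th):
    # local tray coords: hinge x=.048,z=.089 world
    xy=loc(.048-r*np.cos(th),y); return np.array([xy[0],xy[1],.089+r*np.sin(th)])
E
python3 - <<'E'
from h import *
c=load("b2"); z3=lambda p:np.array(p)/3+[165,0]-.33
print("obs b2 corner",z3((566,18)),"cross mid",z3((325,82)))
ct=load("a_top") if 0 else cams.get_calibration("top"); cs=cams.get_calibration("side")
for th in (2.0,2.1,2.2,2.3,2.4):
    print(th,"b2",proj(c,bailpt(.084,-.084,th)).round(1),proj(c,bailpt(.048,0,th)).round(1),"top tab",proj(ct,bailpt(.118,0,th)).round(1),"side corner",proj(cs,[bailpt(.084,.084,th),bailpt(.084,-.084,th)]).round(0).tolist(), bailpt(.118,0,th).round(3))
im=cv2.imread("pics/a_top.png"); cv2.imwrite("pics/a_topz.png",cv2.resize(im[110:230,200:320],None,fx=5,fy=5,interpolation=cv2.INTER_CUBIC))
E
```

```text
obs b2 corner [353.33666667   5.67      ] cross mid [273.00333333  27.00333333]
2.0 b2 [[353.3  18.1]] [[268.9  32.5]] top tab [[262.8 183.5]] side corner [[280.0, 161.0], [317.0, 194.0]] [0.627 0.003 0.196]
2.1 b2 [[353.5  11.2]] [[269.3  28.8]] top tab [[263.2 179.1]] side corner [[282.0, 161.0], [319.0, 194.0]] [0.637 0.002 0.191]
2.2 b2 [[353.5   5. ]] [[269.7  25.4]] top tab [[263.6 175. ]] side corner [[284.0, 162.0], [321.0, 194.0]] [0.647 0.001 0.184]
2.3 b2 [[ 3.532e+02 -3.000e-01]] [[270.   22.5]] top tab [[263.9 171.4]] side corner [[286.0, 162.0], [323.0, 194.0]] [ 0.656 -0.     0.177]
2.4 b2 [[352.7  -4.7]] [[270.4  20. ]] top tab [[264.2 168.3]] side corner [[287.0, 163.0], [324.0, 195.0]] [ 0.664 -0.001  0.169]
```

View pics/a_topz.png

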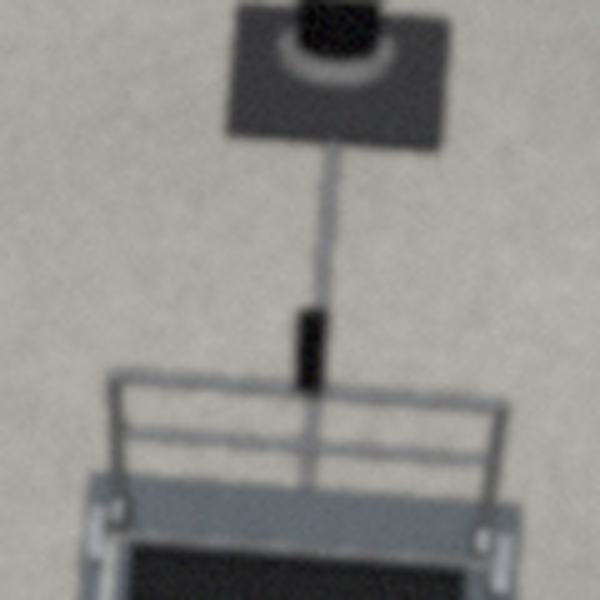

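Run:
```python
from h import *
env.servo_line([env.get_state()['tcp_pos'][0],0.0,.30])
env.gripper_to(.045)
p=bailpt(.118,0,2.17); p[2]-=.004
env.reach([p[0],p[1],.30],OR)
snap("wrist","e0")
hit=env.servo_line(p,vel=.1,force_limit=8); print(hit); st()
snap("wrist","e1"); snap("side","e1s")
```

```text
False
t 32.84 tcp [0.6446 0.0009 0.1833] rpy [ 1.8e+02 -1.0e-01 -5.5e+00] F [-0.2  0.6 -0.2] w 0.0452 q [-10.  35.  82.  -0.  62.  86.]
```

View pics/e1.png

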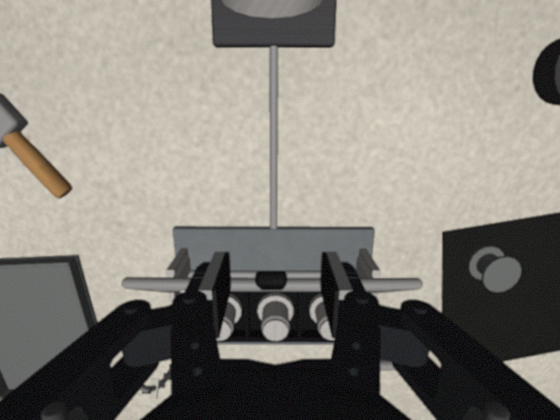

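View pics/e1s.png

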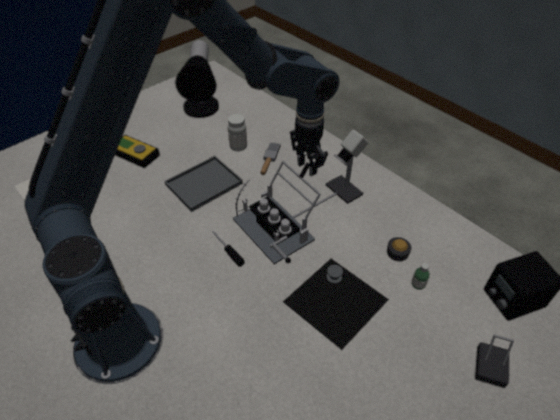

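The tab at (272,281) is centred between the pads at 228 and 324. I'll grip it and swing.

Run:
```python
from h import *
env.gripper_to(0.0,squeeze=20); s=st()
if s['width']<.010: raise SystemExit
for th in np.arange(2.05,1.3,-.15):
    p=bailpt(.118,0,th); p[2]-=.004
    env.servo_line(p,vel=.12); s=st()
snap("side","e2s"); snap("wrist","e2")
```

```text
t 33.32 tcp [0.6445 0.0027 0.1829] rpy [-1.798e+02 -1.000e-01 -5.500e+00] F [1.4 5.6 1. ] w 0.0133 q [-10.  35.  82.   0.  62.  86.]
t 33.58 tcp [0.6321 0.0039 0.19  ] rpy [-1.798e+02 -1.000e-01 -5.500e+00] F [1.2 5.2 0.4] w 0.0135 q [-10.  34.  84.   0.  62.  86.]
t 33.88 tcp [0.6156 0.0055 0.1969] rpy [-179.8   -0.    -5.5] F [ 1.5  5.5 -0.3] w 0.0138 q [-10.  32.  86.   0.  62.  85.]
t 34.18 tcp [0.5986 0.0072 0.2012] rpy [-179.8   -0.    -5.5] F [1.4 5.8 0.4] w 0.0131 q [-10.  31.  88.   0.  61.  85.]
t 34.48 tcp [0.5812 0.0088 0.2032] rpy [-179.8   -0.    -5.5] F [ 0.6  7.2 -0.4] w 0.0137 q [-10.  29.  91.   0.  60.  85.]
t 34.78 tcp [0.5637 0.0106 0.2026] rpy [-1.798e+02 -1.000e-01 -5.500e+00] F [0.3 7.2 1.4] w 0.0135 q [-10.  28.  93.   0.  59.  85.]
```

View pics/e2.png

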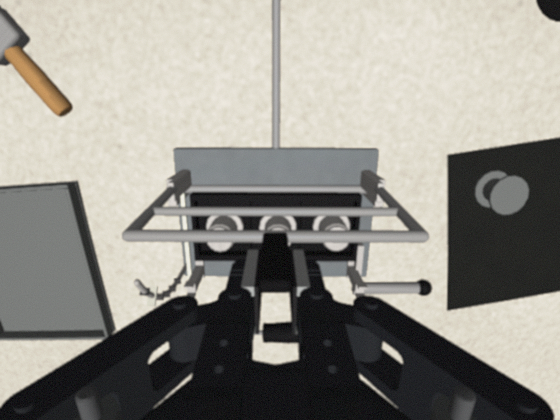

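The bail follows, with the tab held at (275,255) and the frame upright. Continuing down.

Run:
```python
from h import *
for th in list(np.arange(1.3,.15,-.15))+[.1,0.02]:
    p=bailpt(.118,.0015,th); p[2]-=.004
    hit=env.servo_line(p,vel=.10 if th>.3 else .04,force_limit=25); s=env.get_state(); print(round(th,2),hit,s['tcp_pos'].round(3),s['wrist_force'].round(1),round(s['width'],4))
    if hit: break
p[2]-=.005; print(env.servo_line(p,vel=.02,force_limit=5)); st()
snap("wrist","e3"); 
env.gripper_to(.04); st(); 
p[2]=.2; env.servo_line(p,vel=.15); xy=loc(-.10,0); env.reach([xy[0],xy[1],.26],OR)
snap("wrist","e4"); snap("side","e4s")
```

```text
1.3 False [0.547 0.012 0.199] [0.2 4.9 5.9] 0.0136
1.15 False [0.53  0.014 0.193] [-1.9  5.6  7.1] 0.0133
1.0 False [0.514 0.016 0.185] [-2.9  5.6  7.5] 0.0139
0.85 False [0.499 0.017 0.173] [-1.6  6.2  5.9] 0.0131
0.7 False [0.487 0.018 0.16 ] [-2.7  6.4  3.3] 0.0136
0.55 False [0.476 0.019 0.146] [-3.1  6.6  2.3] 0.0135
0.4 False [0.468 0.02  0.13 ] [-1.3  6.2  2.5] 0.0133
0.25 False [0.462 0.021 0.113] [-3.2  7.1  2.8] 0.0132
0.1 False [0.458 0.021 0.096] [-3.2  6.8  1.7] 0.0135
0.02 False [0.457 0.021 0.086] [-4.   7.   1.3] 0.0136
False
t 39.12 tcp [0.4572 0.0212 0.0813] rpy [-179.9    0.5   -5.5] F [-4.3  5.2  2.3] w 0.0132 q [-11.  34. 113.   0.  33.  84.]
t 39.55 tcp [0.4611 0.0197 0.0823] rpy [180.   -0.   -5.5] F [ 0.5  0.1 -0.5] w 0.0401 q [-11.  34. 113.  -0.  33.  84.]
```

View pics/e4.png

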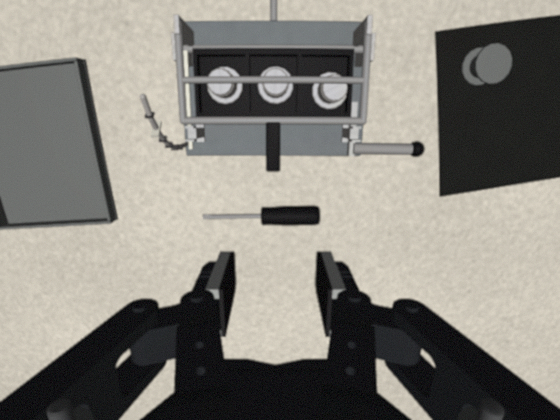

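View pics/e4s.png

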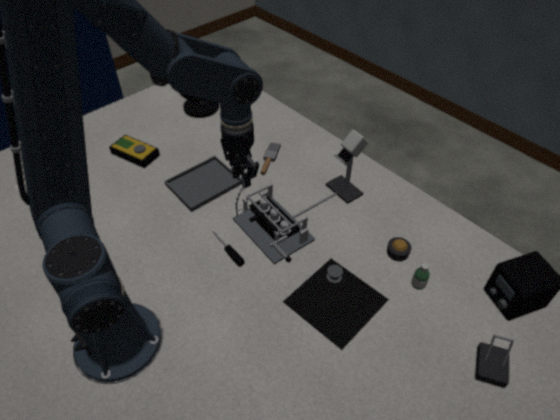

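The bail is down with its front rod at row ~119. The right shell has moved slightly to (331,91) but is still standing in its pocket. I'll check the bail's angle numerically.

Run:
```python
from h import *
im=cv2.imread("pics/e4.png"); cv2.imwrite("pics/e4z.png",cv2.resize(im[0:200,150:420],None,fx=2.9,fy=2.9,interpolation=cv2.INTER_CUBIC))
c=load("e4")
for th in (0,.05,.1,.2): print(th,[ (proj(c,bailpt(*a,th))[0]-[150,0]).__mul__(2.9).round(0).tolist() for a in ((.084,.084),(.084,0),(.084,-.084),(.048,0),(.132,0),(0,-.084))])
```

```text
0 [[105.0, 354.0], [362.0, 353.0], [619.0, 354.0], [362.0, 236.0], [362.0, 498.0], [638.0, 72.0]]
0.05 [[101.0, 355.0], [362.0, 353.0], [622.0, 354.0], [362.0, 235.0], [362.0, 502.0], [638.0, 72.0]]
0.1 [[97.0, 354.0], [362.0, 353.0], [626.0, 354.0], [362.0, 234.0], [362.0, 504.0], [638.0, 72.0]]
0.2 [[90.0, 351.0], [362.0, 350.0], [634.0, 351.0], [362.0, 230.0], [362.0, 506.0], [638.0, 72.0]]
```

View pics/e4z.png

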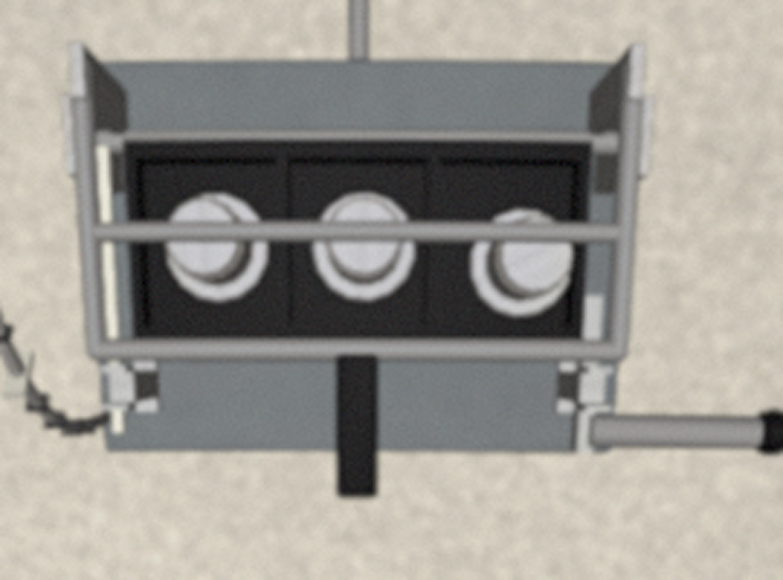

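Run:
```python
from h import *
c=load("e4")
for x in (-.048,-.036): 
  for z in (.045,.083): print(x,z,[((proj(c,[*loc(x,y),z])[0]-[150,0])*2.9).round(0).tolist() for y in (.078,-.078)])
cs=load("e4s")
im=cv2.imread("pics/e4s.png"); cv2.imwrite("pics/e4sz.png",cv2.resize(im[170:275,220:330],None,fx=5.5,fy=5.5,interpolation=cv2.INTER_CUBIC))
for th in (0,.05,.1,.15,.2): print(th,[((proj(cs,bailpt(*a,th))[0]-[220,170])*5.5).round(0).tolist() for a in ((.084,.084),(.084,-.084),(.132,0),(0,-.084),(0,.084))])
```

```text
-0.048 0.045 [[154.0, 382.0], [569.0, 382.0]]
-0.048 0.083 [[130.0, 390.0], [594.0, 390.0]]
-0.036 0.045 [[152.0, 349.0], [571.0, 349.0]]
-0.036 0.083 [[127.0, 354.0], [596.0, 353.0]]
0 [[151.0, 150.0], [340.0, 342.0], [165.0, 284.0], [472.0, 267.0], [279.0, 84.0]]
0.05 [[151.0, 144.0], [341.0, 336.0], [165.0, 275.0], [472.0, 267.0], [279.0, 84.0]]
0.1 [[151.0, 138.0], [341.0, 330.0], [165.0, 266.0], [472.0, 267.0], [279.0, 84.0]]
0.15 [[151.0, 132.0], [342.0, 324.0], [166.0, 256.0], [472.0, 267.0], [279.0, 84.0]]
0.2 [[152.0, 126.0], [343.0, 318.0], [167.0, 247.0], [472.0, 267.0], [279.0, 84.0]]
```

View pics/e4sz.png

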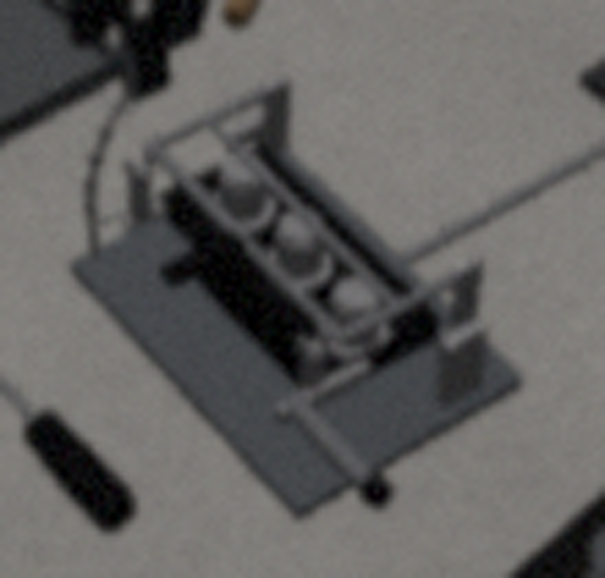

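Run:
```python
from h import *
env.gripper_to(0.0,squeeze=20)
p=bailpt(.120,.001,0); env.reach([p[0],p[1],.15],OR)
hit=env.servo_line([p[0],p[1],.085],vel=.05,force_limit=6); print(hit); s=st()
print("tip z",s['tcp_pos'][2]-.008,"tab top .0925")
env.servo_line([p[0],p[1],.17],vel=.15)
q=loc(-.064,-.108); env.gripper_to(.045)
env.reach([q[0],q[1],.17],[180,0,84.5]); st(); snap("wrist","f0")
```

```text
True
t 42.89 tcp [0.4577 0.02   0.1002] rpy [-1.8e+02  1.0e-01 -5.5e+00] F [-0.3 -0.7 12. ] w -0.0001 q [-12.  32. 113.  -0.  36.  84.]
tip z 0.09216466073936708 tab top .0925
t 45.59 tcp [ 0.4559 -0.0892  0.17  ] rpy [-180.    -0.    84.5] F [ 0.4 -0.4 -1.5] w 0.0451 q [-25.  24. 109.   0.  47. -19.]
```

View pics/f0.png

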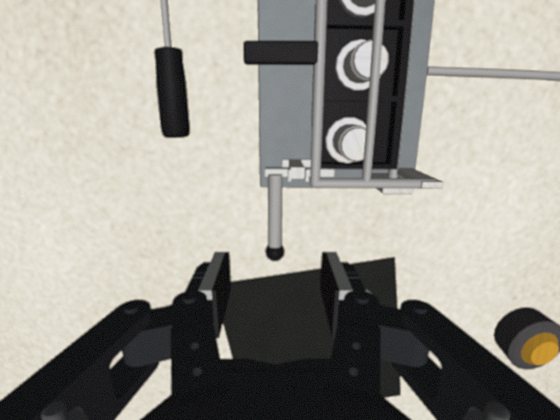

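The press found the tab top at 92 mm, matching a closed bail. The handle rod at x≈275 (rows 175–250) is centred between the fingers. Gripping it and tilting.

```bash
cat >> h.py <<'E'
HY=[180,0,84.5]
def hpt(th,y=-.112):
    xy=loc(.036-.100*np.cos(th)+.012*np.sin(th),y); return np.array([xy[0],xy[1],.045+.1*np.sin(th)+.012*np.cos(th)-.005])
E
python3 - <<'E'
from h import *
p=hpt(0); env.reach([p[0],p[1],.15],HY)
print(env.servo_line(p,vel=.1,force_limit=8)); st()
env.gripper_to(0,squeeze=40); s=st()
if s['width']>.008:
    for d in range(5,21,5):
        env.servo_line(hpt(np.radians(d)),vel=.04); s=env.get_state(); print(d,s['tcp_pos'].round(4),(s['tcp_pos']-hpt(np.radians(d))).round(4),s['wrist_force'].round(1),s['ft_torque'].round(1),round(s['width'],4))
    snap("side","f1s"); snap("wrist","f1")
E
```

```text
False
t 47.02 tcp [ 0.4559 -0.0935  0.0524] rpy [179.9   0.   84.5] F [-0.5  0.6  0.2] w 0.045 q [-25.  38. 113.   0.  29. -20.]
t 47.43 tcp [ 0.4551 -0.0933  0.0525] rpy [-180.     0.    84.5] F [-2.7 -1.5  5.8] w 0.01 q [-25.  38. 113.  -0.  29. -20.]
5 [ 0.4563 -0.0934  0.0609] [-0.0006  0.0001  0.0002] [-3.1 -2.4  0.6] [-0.5  0.7  0. ] 0.01
10 [ 0.4583 -0.0936  0.0695] [-0.0008  0.0001  0.0003] [-5.  -4.5 -0.1] [-0.5  0.8 -0. ] 0.0104
15 [ 0.461  -0.0939  0.0778] [-0.0011  0.0001  0.0003] [-4.5 -4.1 -0.8] [-0.6  1.   0. ] 0.0101
20 [ 0.4642 -0.0942  0.0858] [-0.0015  0.0001  0.0003] [-5.  -4.4  0.6] [-0.6  1.1  0. ] 0.01
```

View pics/f1.png

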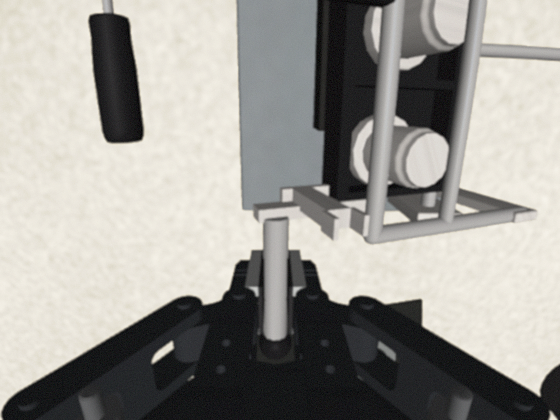

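The handle is pinched (rod 220–335 along x≈275), the tray is tilting, and the shells and bail ride along. Continuing to 40°.

Run:
```python
from h import *
for d in range(25,41,5):
    env.servo_line(hpt(np.radians(d)),vel=.04); s=env.get_state(); print(d,(s['tcp_pos']-hpt(np.radians(d))).round(4),s['wrist_force'].round(1),s['ft_torque'].round(1),round(s['width'],4))
snap("side","f2s"); snap("wrist","f2"); snap("top","f2t")
im=cv2.imread("pics/f2s.png"); cv2.imwrite("pics/f2sz.png",cv2.resize(im[160:275,210:330],None,fx=5,fy=5,interpolation=cv2.INTER_CUBIC))
```

```text
25 [-0.002   0.0002  0.0003] [-6.1 -5.6  0.4] [-0.7  1.3  0.1] 0.01
30 [-0.0026  0.0002  0.0002] [-7.6 -4.8  1.9] [-0.8  1.4 -0. ] 0.0098
35 [-0.0033  0.0004  0.0001] [-8.4 -5.6  1.8] [-0.9  1.7  0. ] 0.0107
40 [-0.0043  0.0004  0.0001] [-10.1  -5.4   3.4] [-0.9  1.9  0. ] 0.0105
```

View pics/f2sz.png

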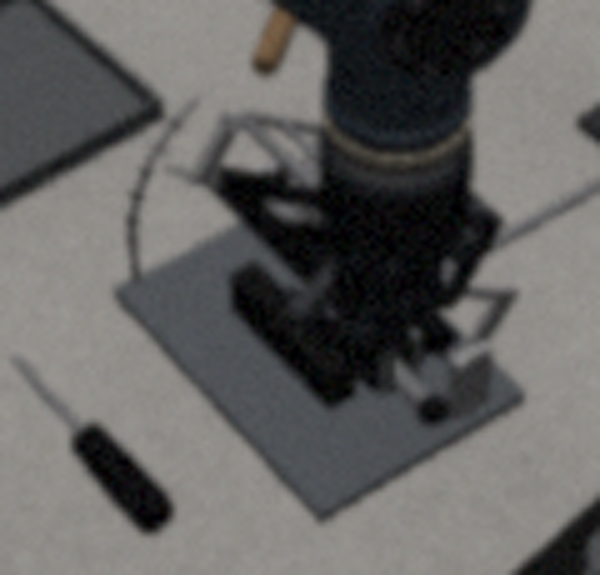

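View pics/f2.png

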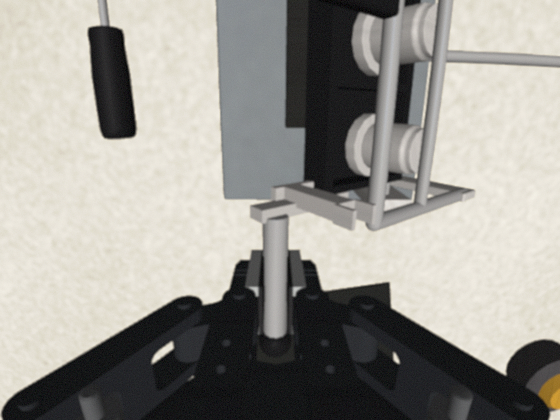

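```bash
cat >> h.py <<'E'
def tpt(x,y,z,th):
    dx=x-.036; xy=loc(.036+dx*np.cos(th)+z*np.sin(th),y); return np.array([xy[0],xy[1],.045-dx*np.sin(th)+z*np.cos(th)])
E
python3 - <<'E'
from h import *
c=load("f2"); cs=load("f2s")
for d in (34,36,38,40,42,44):
    t=np.radians(d); print(d,"w bail corner,hinge end",[proj(c,tpt(*a,t))[0].round(1).tolist() for a in ((-.036,-.084,.044),(.048,-.084,.044))],"side corner",[((proj(cs,tpt(*a,t))[0]-[210,160])*5).round(0).tolist() for a in ((-.036,.084,.044),(-.084,0,.044))])
E
```

```text
34 w bail corner,hinge end [[363.1, 224.8], [460.9, 196.3]] side corner [[237.0, 119.0], [263.0, 199.0]]
36 w bail corner,hinge end [[370.1, 225.8], [461.4, 195.8]] side corner [[241.0, 116.0], [269.0, 192.0]]
38 w bail corner,hinge end [[377.2, 226.7], [461.8, 195.2]] side corner [[245.0, 113.0], [274.0, 186.0]]
40 w bail corner,hinge end [[384.4, 227.5], [462.2, 194.6]] side corner [[248.0, 110.0], [280.0, 181.0]]
42 w bail corner,hinge end [[391.7, 228.3], [462.4, 194.1]] side corner [[252.0, 107.0], [285.0, 175.0]]
44 w bail corner,hinge end [[399.0, 229.0], [462.5, 193.5]] side corner [[256.0, 104.0], [291.0, 169.0]]
```

Both cues suggest about 36–38°, so I'll nudge further, remeasure and hold.

Run:
```python
from h import *
p=hpt(np.radians(43)); p[:2]+=(loc(.003,0)-loc(0,0)); env.servo_line(p,vel=.03); s=st(); print((s['tcp_pos']-hpt(np.radians(43))).round(4))
c,im=snap("wrist","f3"); snap("side","f3s")
cv2.imwrite("pics/f3z.png",cv2.resize(im[150:250,220:500],None,fx=2.8,fy=2.8,interpolation=cv2.INTER_CUBIC))
im=cv2.imread("pics/f3s.png"); cv2.imwrite("pics/f3sz.png",cv2.resize(im[170:230,210:300],None,fx=8,fy=8,interpolation=cv2.INTER_CUBIC))
cs=load("f3s")
for d in (34,36,38,40,42,44):
    t=np.radians(d); print(d,"w",[((proj(c,tpt(*a,t))[0]-[220,150])*2.8).round(0).tolist() for a in ((-.036,-.084,.044),(.048,-.084,.044))],"side",[((proj(cs,tpt(*a,t))[0]-[210,170])*8).round(0).tolist() for a in ((-.036,.084,.044),(.048,.084,.044),(-.084,.0,.044))])
```

```text
t 51.02 tcp [ 0.4854 -0.0962  0.1169] rpy [-179.    -0.    84.7] F [-16.3  -7.7   8. ] w 0.0104 q [-24.  32. 106.  -0.  43. -18.]
[-0.005   0.0005 -0.0001]
34 w [[375.0, 203.0], [655.0, 127.0]] side [[379.0, 111.0], [534.0, 125.0], [421.0, 238.0]]
36 w [[394.0, 206.0], [657.0, 126.0]] side [[385.0, 106.0], [536.0, 127.0], [430.0, 228.0]]
38 w [[414.0, 208.0], [658.0, 124.0]] side [[391.0, 100.0], [538.0, 128.0], [439.0, 218.0]]
40 w [[433.0, 211.0], [659.0, 123.0]] side [[398.0, 95.0], [540.0, 129.0], [448.0, 209.0]]
42 w [[453.0, 213.0], [660.0, 121.0]] side [[404.0, 90.0], [542.0, 131.0], [457.0, 200.0]]
44 w [[473.0, 215.0], [660.0, 120.0]] side [[410.0, 86.0], [544.0, 133.0], [466.0, 190.0]]
```

View pics/f3z.png

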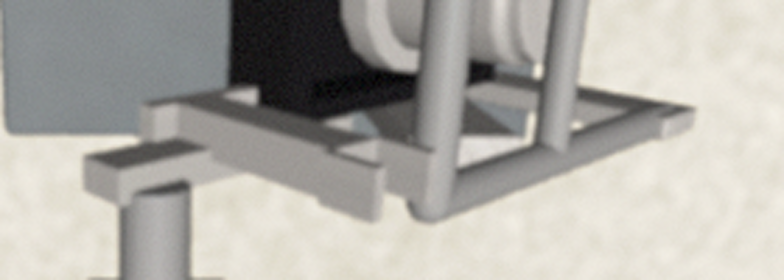

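View pics/f3sz.png

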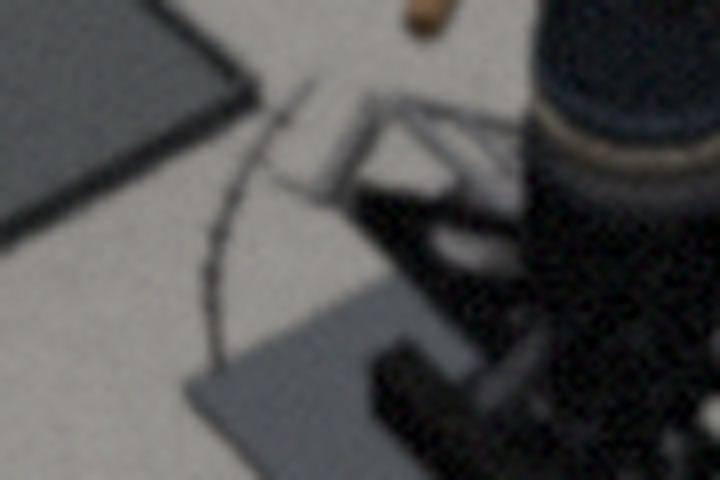

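The bail corner at (433,205) matches 40°, and the side view agrees within about 1°. Holding, then lowering.

Run:
```python
from h import *
env.sleep(2.6); c,im=snap("wrist","f4"); s=st()
for d in (40,35,30,25,20,15,10,5,2,0):
    env.servo_line(hpt(np.radians(d)),vel=.04); s=env.get_state(); print(d,(s['tcp_pos']-hpt(np.radians(d))).round(4),s['wrist_force'].round(1),round(s['width'],4))
p=hpt(0); p[2]-=.004; print(env.servo_line(p,vel=.02,force_limit=10)); st()
snap("wrist","f5")
```

```text
t 53.77 tcp [ 0.4855 -0.0962  0.1169] rpy [-179.    -0.    84.7] F [-17.1  -8.3   8.9] w 0.0104 q [-24.  32. 106.  -0.  43. -18.]
40 [-0.004   0.0004  0.0005] [-9.8 -5.1  6.2] 0.0105
35 [-0.003   0.0003  0.0009] [-10.5  -4.1   8.1] 0.0101
30 [-0.0023  0.0002  0.0009] [-8.2 -4.3  6.5] 0.0102
25 [-0.0018  0.0002  0.0007] [-8.7 -4.1  3.4] 0.0101
20 [-0.0014  0.0001  0.0005] [-6.  -4.2  0.6] 0.01
15 [-0.001   0.      0.0005] [-6.  -3.7  1.7] 0.0105
10 [-0.0008  0.0001  0.0004] [-5.2 -3.3 -0.6] 0.0102
5 [-0.0005  0.      0.0004] [-5.8 -2.8 -0.5] 0.0103
2 [-0.0004  0.      0.0004] [-4.8 -2.8 -0.8] 0.0101
0 [-0.0004  0.      0.0008] [-5.  -2.2  3.8] 0.0099
True
t 57.42 tcp [ 0.4551 -0.0934  0.0524] rpy [-180.     0.    84.5] F [-1.5 -0.6  8.6] w 0.0102 q [-25.  38. 113.  -0.  29. -20.]
```

View pics/f5.png

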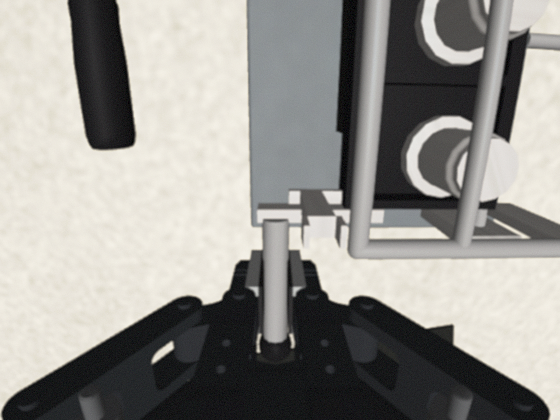

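The tray is back on its stop (TCP z 52.4 mm, the same as at the start), and the shells and bail look unchanged. Releasing, then opening the bail.

Run:
```python
from h import *
env.sleep(.3); env.gripper_to(.045); p=env.get_state()['tcp_pos']; env.servo_line([p[0],p[1],.17],vel=.2); st()
q=loc(-.10,0); env.reach([q[0],q[1],.22],OR); snap("wrist","g0")
p=bailpt(.118,.001,0); p[2]-=.004; env.reach([p[0],p[1],.17],OR)
print(env.servo_line(p,vel=.1,force_limit=8)); st()
snap("wrist","g1")
```

```text
t 58.95 tcp [ 0.4526 -0.0927  0.1694] rpy [-1.796e+02 -1.000e-01  8.460e+01] F [-0.1 -0.2 -0.6] w 0.0453 q [-25.  24. 109.  -0.  47. -20.]
False
t 61.92 tcp [0.4608 0.0196 0.0856] rpy [ 1.8e+02 -1.0e-01 -5.5e+00] F [-0.1  0.   0.3] w 0.0452 q [-11.  34. 113.   0.  34.  84.]
```

View pics/g0.png

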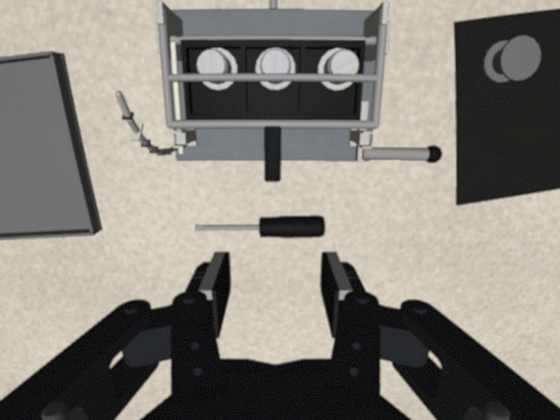

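View pics/g1.png

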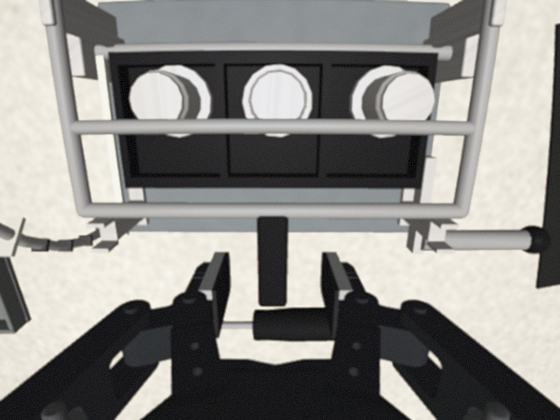

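The shells have slid to the hinge-side wall but stand upright in their pockets. The tab at (272,260) is between the pads. Swinging it open.

Run:
```python
from h import *
env.gripper_to(0,squeeze=20); s=st()
if s['width']<.010: raise SystemExit
for th in np.arange(.1,2.25,.15):
    p=bailpt(.118,.0025,th); p[2]-=.004
    hit=env.servo_line(p,vel=.1,force_limit=30); s=env.get_state(); print(round(th,2),hit,s['wrist_force'].round(1),round(s['width'],4))
    if hit: break
st()
env.gripper_to(.045); p=env.get_state()['tcp_pos']; env.servo_line([p[0],p[1],.28],vel=.15)
q=loc(-.07,0); env.reach([q[0],q[1],.26],OR); snap("wrist","g2"); snap("side","g2s")
```

```text
t 62.35 tcp [0.4608 0.0208 0.0855] rpy [-1.799e+02 -1.000e-01 -5.600e+00] F [0.9 6.8 3.5] w 0.0133 q [-11.  34. 113.   0.  34.  84.]
0.1 False [ 0.6 -0.4 -1.6] 0.0132
0.25 False [ 0.8 -0.7 -0.8] 0.0132
0.4 False [ 1.7 -1.1 -1.4] 0.0133
0.55 False [ 1.4 -0.8 -1.8] 0.0132
0.7 False [ 0.9 -1.  -1.9] 0.0131
0.85 False [ 0.1 -2.4 -0.6] 0.0133
1.0 False [-0.2 -2.2  0.5] 0.0134
1.15 False [-1.2 -3.9 -0.8] 0.0133
1.3 False [-1.6 -3.9  1. ] 0.0133
1.45 False [-1.3 -4.7  1. ] 0.013
1.6 False [-1.  -5.2  2. ] 0.0133
1.75 False [-0.9 -4.8  3.9] 0.0131
1.9 False [ 1.4 -4.9  5. ] 0.013
2.05 False [ 0.9 -4.5  5.6] 0.0132
2.2 False [ 2.1 -5.1  6.2] 0.0133
t 67.17 tcp [0.6494 0.0027 0.1817] rpy [180.   -0.4  -5.5] F [ 2.1 -5.1  6.2] w 0.0133 q [-10.  36.  82.   0.  62.  86.]
```

View pics/g2.png

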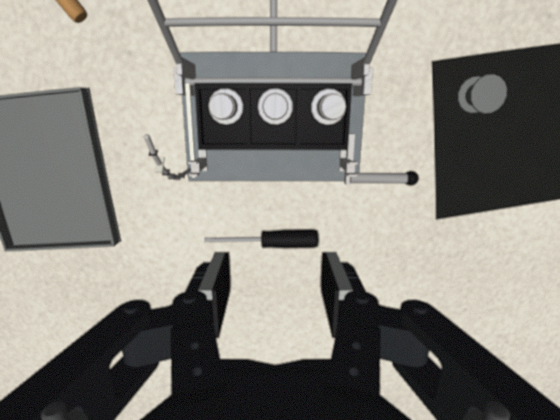

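View pics/g2s.png

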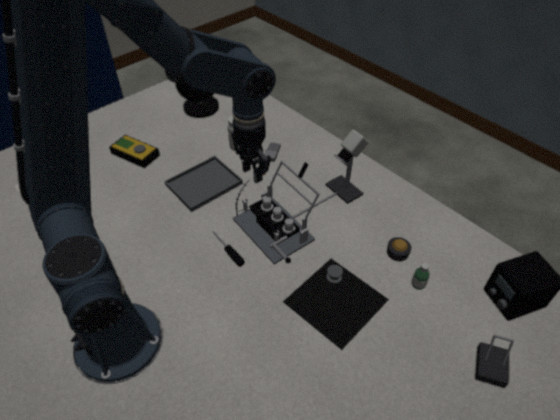

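The bail stays open, the tray is level, and the shell noses are at (222,106), (276,106) and (331,105). Measuring them and moving the shells.

Run:
```python
from h import *
c=load("g2"); P=unproj(c,[(221.5,106),(276,105.5),(331,105)],.081); print(P.round(4).tolist()); 
a=np.radians(YAW); R=np.array([[np.cos(a),np.sin(a)],[-np.sin(a),np.cos(a)]]); print(((P[:,:2]-T)@R.T).round(4).tolist())
F=unproj(c,[(225.5,107),(275.5,106.5),(325.5,106)],.052); print("flange",((F[:,:2]-T)@R.T).round(4).tolist())
b=unproj(c,[(-1,99),(86,89),(117,242),(4,248)],.02); print(b.round(4).tolist())
```

```text
[[0.5457, 0.0614, 0.081], [0.541, 0.0094, 0.081], [0.5365, -0.0431, 0.081]]
[[0.0109, 0.0507], [0.0112, -0.0015], [0.0117, -0.0542]]
flange [[0.0102, 0.0513], [0.0105, -0.0011], [0.0111, -0.0534]]
[[0.5862, 0.335, 0.02], [0.5833, 0.2244, 0.02], [0.3931, 0.2333, 0.02], [0.3984, 0.396, 0.02]]
```

```bash
cat > mv.py <<'E'
from h import *
import sys
BX=np.array([.4895,.309])
def go(src,dst):
    pick(src,.045,hi=.20,open_=.038)
    s=env.get_state()
    if not .022<s['width']<.028: print("NO GRASP"); return
    place(dst,.005,hi=.20,open_=.045); st()
E
python3 - <<'E'
from mv import *
go([.5455,.0625],BX+[.055,-.003])
env.reach([.43,.25,.30],OR); snap("wrist","h1")
E
```

```text
down hit False
t 71.28 tcp [0.546  0.0624 0.0682] rpy [-1.8e+02 -1.0e-01 -5.5e+00] F [-0.2 -0.2 -0.8] w 0.0382 q [ -5.  39. 101.  -0.  40.  90.]
t 71.55 tcp [0.5461 0.0625 0.0685] rpy [-1.8e+02 -1.0e-01 -5.5e+00] F [-1.  -0.1  6.3] w 0.0241 q [ -5.  39. 101.  -0.  40.  90.]
t 72.37 tcp [0.5445 0.0626 0.1991] rpy [ 1.8e+02  1.0e-01 -5.5e+00] F [-0.3  0.1 -0.7] w 0.0239 q [-5. 27. 96. -0. 57. 90.]
place hit True
t 75.03 tcp [0.5443 0.306  0.0276] rpy [180.    0.   -5.5] F [-0.3  0.1  3.6] w 0.0241 q [ 19.  47.  90.   0.  44. 115.]
t 76.38 tcp [0.5436 0.3056 0.1989] rpy [179.9   0.2  -5.5] F [-0.1  0.4 -0.9] w 0.0453 q [ 19.  33.  84.   0.  63. 115.]
```

View pics/h1.png

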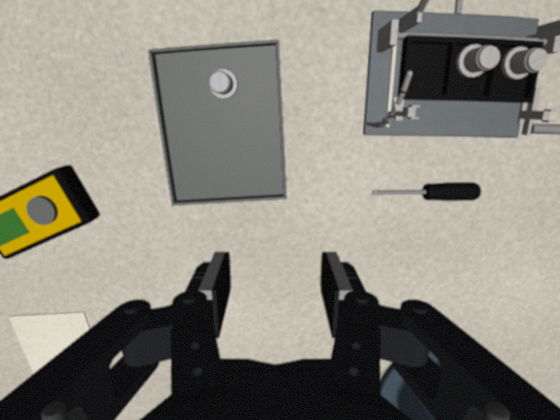

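The first shell stands in the box at (222,83). I'll recheck the tray before the next pick.

Run:
```python
from h import *
q=loc(-.07,0); env.reach([q[0],q[1],.26],OR); c,im=snap("wrist","h2")
cv2.imwrite("pics/h2z.png",cv2.resize(im[70:170,180:380],None,fx=4,fy=4,interpolation=cv2.INTER_CUBIC))
```

```text
(no output)
```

View pics/h2z.png

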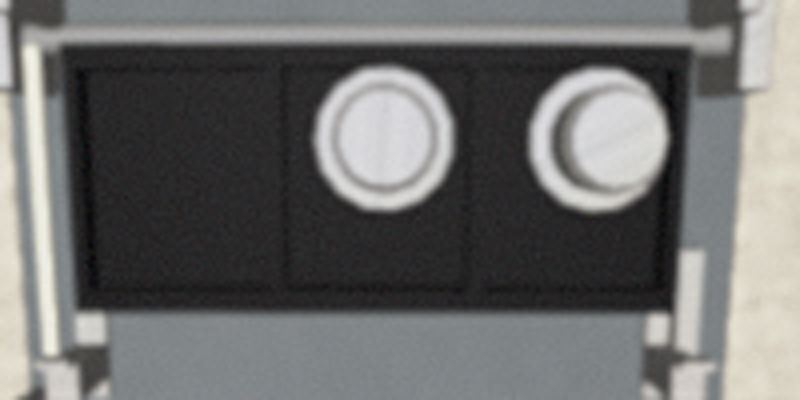

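Nothing has moved: nose at zoom (383,136) and flange at (600,140). Moving the other two.

Run:
```python
from mv import *
go([.541,.0098],BX+[0,0])
go([.5365,-.042],BX+[-.055,.003])
env.reach([.43,.22,.30],OR); snap("wrist","h3"); snap("top","h3t"); st()
```

```text
down hit False
t 80.09 tcp [0.5415 0.0097 0.0682] rpy [ 1.8e+02 -1.0e-01 -5.5e+00] F [ 0.1 -0.5  0.1] w 0.0381 q [-11.  39. 102.   0.  39.  85.]
t 80.36 tcp [0.5416 0.0097 0.0685] rpy [ 1.8e+02 -1.0e-01 -5.5e+00] F [-0.  -0.1  6.3] w 0.0243 q [-11.  39. 102.   0.  39.  85.]
t 81.17 tcp [0.5401 0.0099 0.1991] rpy [-1.8e+02  1.0e-01 -5.5e+00] F [ 0.3  0.6 -1.4] w 0.0241 q [-11.  27.  97.  -0.  57.  85.]
place hit True
t 84.04 tcp [0.4893 0.309  0.0275] rpy [180.    0.   -5.5] F [0.  0.1 4.4] w 0.0241 q [ 21.  45.  97.   0.  39. 117.]
t 85.39 tcp [0.4886 0.3086 0.199 ] rpy [179.9   0.2  -5.5] F [ 0.3 -0.2 -0.2] w 0.0452 q [ 21.  30.  91.  -0.  59. 117.]
down hit False
t 88.22 tcp [ 0.5371 -0.0421  0.0681] rpy [ 1.8e+02 -1.0e-01 -5.5e+00] F [-0.1  0.5 -0.7] w 0.0382 q [-16.  39. 102.   0.  39.  79.]
t 88.49 tcp [ 0.5371 -0.0422  0.0684] rpy [ 1.8e+02 -1.0e-01 -5.5e+00] F [-0.8  0.1  5.6] w 0.0242 q [-16.  39. 102.   0.  39.  79.]
t 89.31 tcp [ 0.5356 -0.0418  0.1991] rpy [-1.8e+02  1.0e-01 -5.5e+00] F [-0.4 -1.2 -1. ] w 0.0247 q [-16.  27.  97.   0.  56.  79.]
place hit True
t 92.4 tcp [0.4344 0.312  0.0275] rpy [180.    0.   -5.5] F [ 0.1 -0.6  4.8] w 0.0244 q [ 24.  43. 103.   0.  34. 119.]
t 93.75 tcp [0.4337 0.3116 0.1991] rpy [179.9   0.2  -5.5] F [ 0.2 -0.8  0.1] w 0.0448 q [ 24.  26.  97.   0.  56. 119.]
t 94.45 tcp [0.4291 0.2206 0.298 ] rpy [180.    0.2  -5.5] F [-0.3  0.1  0.2] w 0.0448 q [ 14.  15.  97.   0.  68. 109.]
```

View pics/h3.png

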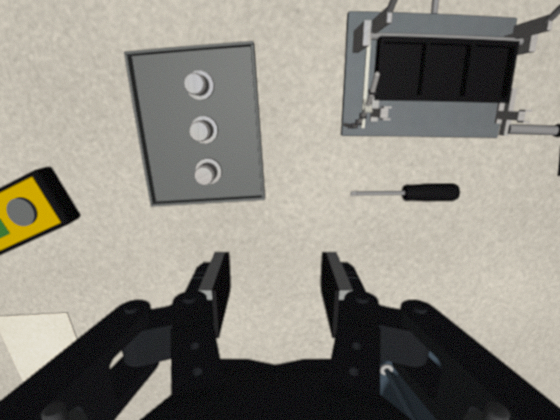

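View pics/h3t.png

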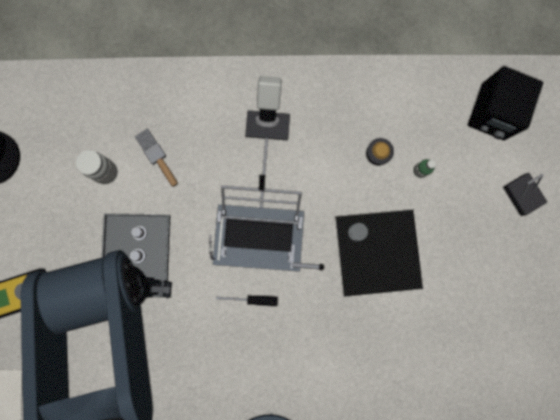

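All three shells stand in the box at (198,84), (203,130) and (207,172). The tray is level and empty, and in the top view the bail is open as it was at the start. The other items are in place. Handing in.

Run:
```python
from h import *
env.sleep(.5); c,im=snap("wrist","z"); d=cv2.absdiff(im,cv2.imread("pics/h3.png")); print((d>60).sum())
env.close_job(); st()
```

```text
50
the job is handed in; nothing more can be done
the job is handed in; nothing more can be done
```

The job is handed in after about 95 s of the 210 s allowed. No verdict was reported.

- **Loading and closing:** I stood all three shells in the tray pockets and swung the bail shut by its tab. A light press found the tab top at 92 mm, which matches fully closed.
- **Tilt:** I tilted the tray by its handle and held it about 2.6 s. The wrist view put it at about 40°. In the side view the bail corner's height gave about 39°, but its sideways position was 3–4 pixels off. I could not clearly read the pointer on the scale.
- **Levelling:** I brought the tray back down to its stop, at the same handle height as before.
- **Unloading:** I swung the bail open to about 2.2 rad, judged from the arm's path and the pictures, and moved the shells to the grey box.

The last pictures showed three shells upright in the box, the tray level and empty, the bail open, the bench items where they started, and the gripper clear of everything. One shell moved a few millimetres in its pocket while the bail was closing. It stayed upright, so I left it.

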